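Check the flash terminals, then hold the passport camera's shutter half open

ROBOT

A 6-joint arm with a two-finger parallel gripper is mounted at the origin on the work surface. World frame = base frame: x ahead of the robot, y to its left, z up, the work surface at z = 0. Lengths are in mm, angles in rad, forces in N, time in s.
With the tool pointing down it reaches from about 375 to 925 mm from the base axis. Payload 5.7 kg.
Tool frame: the origin (TCP) lies at the very end of the fingers, on their centre line; the grasp point (between the pads) lies 19 mm behind it; z points along the fingers, y is the line along which they close (so a half turn about z gives the same grasp; the last joint's range is limited). The gripper opens to 85 mm and grips with 20 to 120 N. Pads are 22 mm wide; open, the fingers measure 114 mm over their backs; the gripper's body (76 mm by 85 mm) begins 54 mm behind the grasp point. The pads swing forward as they close: fully open they stand 13 mm farther back than shut.
Start: joints at [1.115, 0.359, 1.51, -0, 1.272, -0.115], TCP at [200.535, 565.46, 202.767] pointing down, gripper open.
Joint ranges: [-2.97, 2.97], [-1.01, 2.36], [0.21, 2.38], [-0.96, 4.11], [0.2, 2.71], [-2.98, 2.98]. Speed limits (rad/s): [2.39, 2.39, 3.14, 3.14, 3.14, 3.14].

INTERFACE

Orientations are given as a unit quaternion [x, y, z, w].
In Python, from plant import ctrl gives the robot as it stands. The module is installed in compiled form; this text tells all that it offers.
- The arm moves only by the shell command python3 -m handwheel 'ROWS'. ROWS is JSON, a list of rows, each a list of 7 numbers: the turn, a rotation vector about the tool's x, y, z in degrees, then the shift along the tool's x, y, z in mm, then the finger opening in mm, from 0 to 85.4. In form: [[wx, wy, wz, tx, ty, tz, grip], ...]. A call has 1 to 5 rows; each row shifts and turns the commanded pose from where the row before left it, along the tool's axes as they then stand; what a row does not reach is not made up. A row lasts 1/8 s, in which the tool goes at most 62.5 mm and 10.7 degrees, less where a joint would pass 70% of its speed; a pose out of reach is approached as far as the arm can. A call is refused whole if a number of a shift passes 62.5 or a number of a turn 10.7, either way. A call with a gripper value outside its range is refused whole. The fingers move at their own pace and stop on an object; the grip force is fixed at half the most. Time passes only in rows, so rows that do not move let the fingers close. It gives the time, the measured TCP pose, the force, the opening and the grip force at its end, in the units of the state.
- ctrl.get_state(): the state, without advancing time (a new reading comes with each control period).
- ctrl.capture(name): name is "scene" or "top" or "wrist"; returns the picture (384x512x3 uint8, blue, green, red); there is no depth.
- ctrl.camera_params(name): a dict with "fx", "fy", "cx", "cy" (pixels), "T" (4x4, takes a point from camera to world coordinates). Camera axes: x right, y down, z forward; pixel columns grow to the right and rows downward; lengths in mm; the calibration is good to about 2 mm. The wrist camera is an equidistant fisheye: a pixel r from the principal point sees the ray r / f radians off the axis. A picture is of the moment at which its call begins: read the wrist's pose just before it. camera_params takes no time and is no camera call; for the wrist camera it gives the pose at the moment of the call.
- ctrl.close_job(): hands the job in; it is judged then, once.
The state is a dict: "t": time; "joint_pos": joint angles; "qvel": joint speeds; "tau": joint torques, N m; "eef_pos": TCP position; "eef_rot": TCP orientation; "ft_force": force on the tool from outside, world axes, zero at the start; "wrist_torque": the same for the moment, N m; "opening": finger opening in mm; "grip_force": force on a finger pad.
Only numpy, scipy, OpenCV 4.12 (cv2) and the standard library are available. Lean on these libraries where they do the work, as an engineer would, in place of code of your own. Each camera call takes 0.05 s, during which the arm holds its last target. There are 200 camera calls.

TASK

The passport camera on the bench lies open, lens side up: take the yellow voltage tester out of the tool stand and, with the shutter still closed, touch its metal tip to the flash terminals on the amber board, first the red one and then the black one, to be sure that the flash is dead. Then, with the tester still in the gripper, push the orange tab of the sprung shutter slide with the tester's tip to half travel, where the orange pointer stands at the red middle mark and every lens is half uncovered, without running the slide to its end stop and without touching the tab with the fingers. Finish while holding it there with the tester, and leave everything else on the bench as it is.

Things in the scene. Friction and masses are not known exactly. Their poses are not given: they have to be found in the camera images.
- tester: Yellow pen voltage tester, 118 mm long, 40 to 80 g, upright in one of the stand's holes, tip down. Origin at the end of its tip, z up the pen. Upwards: steel tip 5 mm thick to z 22, black nose up to 12.4 mm thick to z 45, collar 26 mm wide z 45 to 50 (rests on the stand), square yellow handle 16 x 16 mm (faces across x and y) z 50 to 114, cap to 118. Lift it 50 mm to clear the stand
- tester_tip (a point): end of the tester's metal tip (the body's origin)
- tester_grip (a point): middle of the yellow handle, on the pen's axis, 85 mm above the tip: the place to grip
- stand: Wooden tool stand, fixed, 62 (x) by 164 (y) by 55 mm high, origin at the centre of its underside. Three 15 mm square holes, 52 mm deep, on its y axis at -52, 0 and +52 mm; which tool is in which hole changes. Grip a tool across the stand's x so that the fingers pass beside its neighbours
- screwdriver: Red-handled screwdriver standing in the stand, 108 mm long, origin at its tip. Leave alone
- brush: Blue-handled brush standing in the stand, 112 mm long, origin at its tip. Leave alone
- camera: Four-lens passport camera, front cover off, fixed, lens side up; black body 170 (x) by 220 mm (y) on a rubber pad, aluminium deck at z 84; origin at the centre of its underside on the table, z up. Steel shutter slide along its y, centred at x -27, between rails (tops z 92), over four blue 24 mm lenses; amber flash board at x 32 to 79. Nothing on it is higher than z 111 mm (capacitor)
- half_mark (a point): the red middle one of three cross marks (closed, half, open; 14 mm apart along camera y) on the white scale strip beside the slide, at camera (27, -6, 93) mm; the slide's orange pointer stands over it at half travel
- terminal_red: Brass screw terminal with a red collar, fixed on the camera's terminal block: stud 12 mm diameter, collar 19 mm, origin at the centre of its underside, at (56, 5, 98) mm in the camera frame
- terminal_red_top (a point): centre of the flat top of the red terminal, 104 mm above the table, facing up
- terminal_black: the same with a black collar, 30 mm from the red one towards the camera's +y, origin at (56, 35, 98) mm in the camera frame
- terminal_black_top (a point): centre of the flat top of the black terminal, 104 mm above the table, facing up
- shutter (a joint): travel of the shutter slide in m along the camera's +y: 0 closed (as it starts), 0.014 half travel, 0.028 the end stop. A spring closes it: about 1.8 N at 0, 3.9 N at half travel, 6 N at the end stop; let go, it shuts
- shutter_tab: Orange upright tab on the -y end of the shutter slide, moving with it: 26 mm wide (camera x), 4 mm thick (y), 22 mm high, top 109 mm above the table. Origin at the centre of its underside, 87 mm above the table, at camera (-27, -78 + travel) mm; axes as the camera's. Push its -y face towards +y; the side beyond that face is free over the deck (z 84)
- tab_push (a point): point on the middle of the tab's -y face (the side to push on), 100 mm above the table, 9 mm below the tab's top; a tester tip standing against it has its axis 2.5 mm further to -y
- spool: Solder spool standing on the bench, 56 mm diameter, 45 mm high, origin at the centre of its underside. Leave alone
- tape: Blue tape roll lying on the bench, 60 mm diameter, 24 mm high, origin at the centre of its underside. Leave alone
- loupe: Black loupe, 48 mm diameter, 46 mm high, origin at the centre of its underside. Leave alone
- jar: Amber glass jar with a black lid, 52 mm diameter, 60 mm high, origin at the centre of its underside. Leave alone
- phone: Black phone lying flat, 75 x 155 x 9 mm, origin at the centre of its underside. Leave alone
Mind the look-alikes: they are no part of the job. Of the things like the tester, leave any that is green, purple or turquoise; of the rest the larger one is meant.

How it is judged (in metres and radians):
On the way, in this order (a step that is already met when the one before it is completed fails the run):
1. the held tester's tip touches the red terminal, the shutter still closed (contact force between tester and terminal_red above 0.3 N and distance between tester_tip and terminal_red_top below 0.008 m and contact force between the fingers and tester above 1 N and value of joint shutter below 0.004 m), for 0.1 s.
2. then the held tester's tip touches the black terminal, the shutter still closed (contact force between tester and terminal_black above 0.3 N and distance between tester_tip and terminal_black_top below 0.008 m and contact force between the fingers and tester above 1 N and value of joint shutter below 0.004 m), for 0.1 s.
At the end, for the whole second after the job is handed in: The tester, gripped by the fingers, presses its tip (within 22 mm of the push point) on the orange tab with more than 1 N and keeps the shutter at rest at half travel, 14 mm within 3.5 mm; neither fingers nor arm touch the slide's tab (value of joint shutter between 0.0105 and 0.0175 m and velocity of joint shutter between -0.01 and 0.01 m/s and contact force between tester and shutter_tab above 1 N and contact force between the fingers and tester above 2 N and contact force between each of the arm, the fingers and shutter_tab below 0.5 N and distance between tester_tip and tab_push below 0.022 m); the arm keeps its last pose, push and grip.
It fails at once if the shutter is run on to its end stop (travel over 25 mm) (value of joint shutter above 0.025 m).
It fails at once if the fingers touch the shutter's tab (contact force between the fingers and shutter_tab above 1 N).
It fails at once if the screwdriver or the brush in the stand is moved (more than 30 mm) (distance of any of screwdriver, brush from where it was at the start of the episode above 0.03 m).
It fails at once if the spool, tape roll, loupe, jar or phone is moved (more than 30 mm) (distance of any of spool, tape, loupe, jar, phone from where it was at the start of the episode above 0.03 m).
It also fails if it takes over 48 s, if anything falls off the work surface, if the arm or the gripper's body presses on something with over 40 N, if the wrist force passes 120 N, or if a joint passes its speed limit or range.

## Working session

There is one attempt and no reset: what is moved stays moved. The work goes in short steps, Python scripts to look and compute and a shell command to move; the robot and the scene stay as the last step left them, time stands still between calls to the robot, and variables do not carry over. Pictures are saved under pics/ and viewed, at most 10 in all, crops included, and the job is handed in when it is done.

```bash
mkdir -p pics && python3 - <<'E'
from plant import ctrl
import cv2,numpy as np
s=ctrl.get_state();print(s['t'],s['eef_pos'],s['eef_rot'],s['opening'])
for n in("scene","top"):
    p=ctrl.camera_params(n);print(n,p['fx'],p['fy'],p['cx'],p['cy'],np.round(p['T'],4).tolist())
    im=ctrl.capture(n);cv2.imwrite(f'pics/{n}.png',im)
a=cv2.imread('pics/scene.png');b=cv2.imread('pics/top.png')
cv2.imwrite('pics/top_big.png',cv2.resize(b,(800,600),interpolation=cv2.INTER_CUBIC))
cv2.imwrite('pics/scene_big.png',cv2.resize(a,(800,600),interpolation=cv2.INTER_CUBIC))
E
```

```text
0.0 [200.22019519 564.83707505 201.96851129] [ 1.69572287e-01  9.85517334e-01 -8.68239755e-04 -2.65136917e-04] 85.44773140727946
scene 363.1231119816643 363.1231119816643 250.3410663653082 191.57643567280357 [[-0.3973, 0.5567, -0.7295, 1303.2432], [0.9176, 0.2489, -0.3098, 338.0416], [0.0091, -0.7925, -0.6097, 753.5073], [0.0, 0.0, 0.0, 1.0]]
top 362.10965691020544 362.10965691020544 259.4945623375332 194.80468597576893 [[0.0074, -0.9976, 0.0687, 466.3244], [-1.0, -0.007, 0.0065, 6.0693], [-0.006, -0.0687, -0.9976, 1346.6324], [0.0, 0.0, 0.0, 1.0]]
```

View pics/top_big.png

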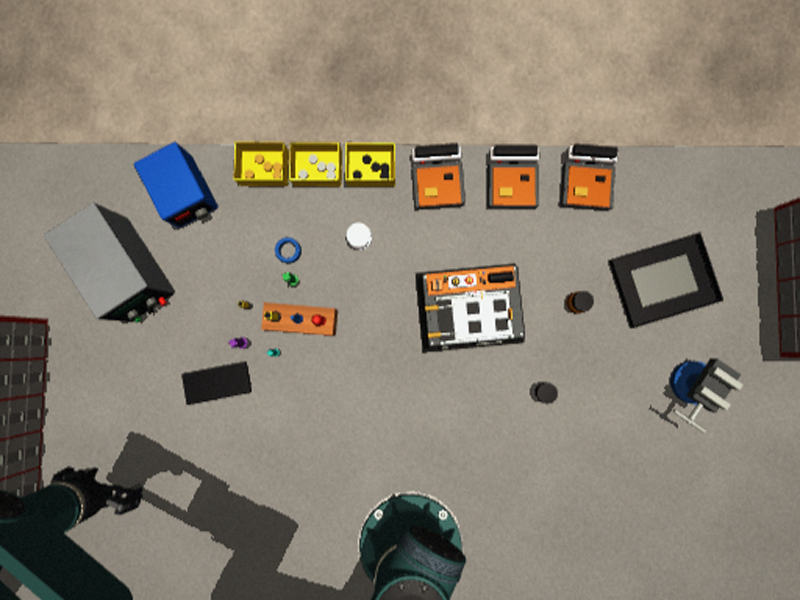

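View pics/scene_big.png

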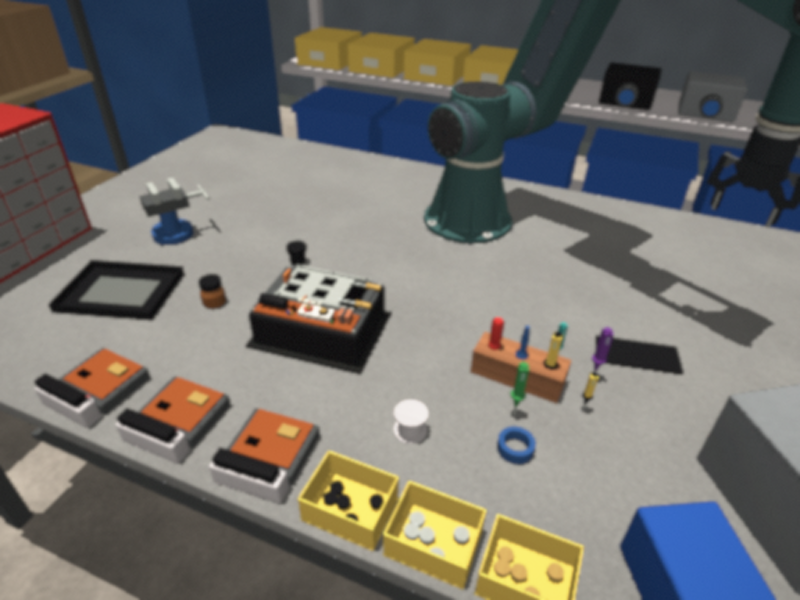

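The top view shows the stand at about (299,319), with a yellow tool at its left hole (272,316). The look-alikes stand beside it: small yellow (245,304), green (290,280), purple (238,343) and turquoise (273,352). The passport camera is at about (470,308), with its amber board towards world +x. The yellow one in the stand fits: it is the larger of the yellow two and it stands in a hole. I'll confirm that in an enlarged crop.

```bash
python3 - <<'E'
import cv2,numpy as np
b=cv2.imread('pics/top.png');a=cv2.imread('pics/scene.png')
z=lambda i,x,y,w,h,W,H:cv2.resize(i[y:y+h,x:x+w],(W,H),interpolation=cv2.INTER_NEAREST)
t=np.hstack([z(b,145,170,80,60,400,300),z(b,260,165,80,60,400,300)])
u=np.hstack([z(a,295,195,100,75,400,300),z(a,155,160,100,75,400,300)])
cv2.imwrite('pics/crop1.png',np.vstack([t,u]))
E
```

```text
(no output)
```

View pics/crop1.png

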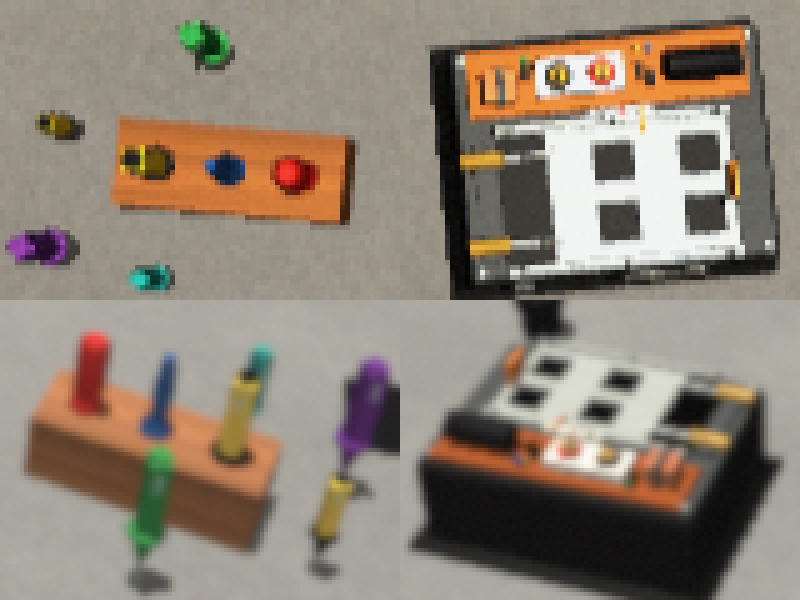

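The crop confirms it. The tester is the large yellow pen in the stand's left (+y) hole, with its cap at top-picture pixel about (171.5,202). The camera's tab is at about (326.5,201), the red terminal at (300,179.5) and the black one at (291.5,180). I'll measure these in the top view with known heights.

```bash
cat > h.py <<'E'
import cv2,numpy as np
from plant import ctrl
def ray(n,uv,p=None):
    p=p or ctrl.camera_params(n);x=(uv[0]-p['cx'])/p['fx'];y=(uv[1]-p['cy'])/p['fy']
    if n=='wrist':
        r=np.hypot(x,y);d=np.array([x/r*np.sin(r),y/r*np.sin(r),np.cos(r)]) if r>1e-9 else np.array([0,0,1.])
    else: d=np.array([x,y,1])
    return p['T'][:3,3],p['T'][:3,:3]@d
def onz(n,uv,z,p=None):
    o,d=ray(n,uv,p);return (o+d*(z-o[2])/d[2])[:2]
def proj(n,P,p=None):
    p=p or ctrl.camera_params(n);c=np.linalg.inv(p['T'])@np.r_[P,1]
    if n=='wrist':
        r=np.hypot(c[0],c[1]);th=np.arctan2(r,c[2]);k=th/r
    else:k=1/c[2]
    return p['cx']+p['fx']*c[0]*k,p['cy']+p['fy']*c[1]*k
def blobs(im,lo,hi,roi,mina=4):
    x,y,w,h=roi;m=cv2.inRange(cv2.cvtColor(im[y:y+h,x:x+w],cv2.COLOR_BGR2HSV),lo,hi)
    n,l,st,c=cv2.connectedComponentsWithStats(m);return [(tuple(np.round(c[i]+[x,y],1)),int(st[i,4])) for i in range(1,n) if st[i,4]>=mina]
E
python3 - <<'E'
from h import *
b=cv2.imread('pics/top.png')
print('yellow',blobs(b,(22,100,60),(35,255,255),(145,170,80,60)))
print('redterm',blobs(b,(0,120,80),(6,255,255),(285,170,30,20),2))
print('orange right',blobs(b,(8,120,60),(28,255,255),(318,190,20,25),2))
for l,uv,z in[('tester cap',(171.4,202),128),('stand c1',(145+120/5,170+117/5),55),('stand c2',(145+355/5,170+140/5),55),('stand c3',(145+345/5,170+222/5),55),('red',(300,179.5),104),('blk',(291.5,180),104),('tab',(326.5,201),109)]:
    print(l,np.round(onz('top',uv,z),1))
E
```

```text
yellow [((np.float64(155.8), np.float64(194.8)), 13), ((np.float64(174.0), np.float64(202.3)), 27)]
redterm [((np.float64(299.7), np.float64(179.6)), 10)]
orange right [((np.float64(326.3), np.float64(200.1)), 18)]
tester cap [523.8 311. ]
stand c1 [558.  338.6]
stand c2 [542.7 169.9]
stand c3 [484.1 176.1]
red [ 605.7 -125.1]
blk [603.8 -95.8]
tab [ 531.9 -215.1]
```

```bash
cat >> h.py <<'E'
from scipy.spatial.transform import Rotation as R
def to(P,yaw_y,s=None):
    """remaining move to TCP P, tool z down, tool y at world angle yaw_y (deg, mod 180): turn rotvec deg (tool), shift in tool axes now / after the turn"""
    s=s or ctrl.get_state();r=R.from_quat(s['eef_rot']);p=np.array(s['eef_pos'])
    best=None
    for k in(0,180):
        a=np.radians(yaw_y+k);y=np.array([np.cos(a),np.sin(a),0]);z=np.array([0,0,-1.]);g=R.from_matrix(np.c_[np.cross(y,z),y,z])
        w=(r.inv()*g).as_rotvec(degrees=True)
        if best is None or np.linalg.norm(w)<np.linalg.norm(best[0]):best=(w,g)
    d=np.array(P)-p
    print('t',round(s['t'],2),'pos',p.round(1),'turn',best[0].round(2),'shift now',r.inv().apply(d).round(1),'after',best[1].inv().apply(d).round(1),'F',np.round(s['ft_force'],1),'open',round(s['opening'],1),'grip',round(s['grip_force'],1),'q',np.round(s['joint_pos'],2))
E
python3 -m handwheel '[[0,0,10,0,0,-10,60],[0,0,10,0,0,-10,60],[0,0,10,0,0,-10,60],[0,0,10,0,0,-10,60],[0,0,10,0,0,-10,60]]'
python3 -m handwheel '[[0,0,10,0,0,0,60],[0,0,10,0,0,0,60],[0,0,5.7,0,0,0,60],[0,0,0,0,0,0,60]]'
python3 -c "
from h import *
to((500,311,250),-5.2)"
```

```text
t: 0.72
eef_pos: [200.4, 565.1, 252.6]
eef_rot: [0.573, 0.82, -0.001, 0.0]
ft_force: [-0.3, 0.0, 0.1]
opening: 60.0
grip_force: 0.0
t: 1.23
eef_pos: [200.4, 565.1, 252.3]
eef_rot: [0.738, 0.675, -0.001, 0.0]
ft_force: [-0.2, -0.7, 0.2]
opening: 59.9
grip_force: 0.0
t 1.23 pos [200.4 565.1 252.3] turn [-0.02  0.06  0.03] shift now [-226.1  321.3    2.4] after [-225.9  321.4    2.3] F [-0.2 -0.7  0.2] open 59.9 grip 0.0 q [1.11 0.32 1.44 0.   1.38 1.21]
```

```bash
python3 -m handwheel '[[0,0,0,-38,54,-8,60],[0,0,0,-38,54,-8,60],[0,0,0,-38,54,-8,60],[0,0,0,-38,54,-8,60],[0,0,0,-38,54,-8,60]]'
python3 -m handwheel '[[0,0,0,-36,51,0,60],[0,0,0,0,0,0,60],[0,0,0,0,0,0,60]]'
python3 - <<'E'
from h import *
to((524,311,290),-5.2)
p=ctrl.camera_params('wrist');im=ctrl.capture('wrist');cv2.imwrite('pics/w1.png',im);np.save('w1.npy',p,allow_pickle=True)
print(p['fx'],p['cx'],p['cy'],p['T'].round(3).tolist())
for P in[(524,311,128),(524,311,55)]:print(proj('wrist',P,p))
cv2.imwrite('pics/w1b.png',cv2.resize(im,(800,600)))
E
```

```text
t: 1.85
eef_pos: [438.1, 363.1, 290.5]
eef_rot: [0.738, 0.675, -0.0, -0.0]
ft_force: [0.3, 0.2, 0.4]
opening: 59.8
grip_force: 0.0
t: 2.22
eef_pos: [484.0, 324.0, 290.0]
eef_rot: [0.738, 0.674, -0.0, -0.0]
ft_force: [-0.1, 0.0, 0.1]
opening: 60.3
grip_force: 0.0
t 2.23 pos [484. 324. 290.] turn [-0.08  0.01 -0.  ] shift now [-9.3 41.  -0.1] after [-9.3 41.  -0. ] F [-0.1  0.   0.1] open 60.3 grip 0.0 q [0.47 0.27 1.43 0.   1.45 0.56]
297.3186396354542 254.45283411852026 189.8839645951022 [[0.996, -0.087, -0.025, 489.492], [-0.091, -0.961, -0.26, 390.501], [-0.001, 0.262, -0.965, 460.691], [0.0, 0.0, 0.0, 1.0]]
(np.float64(290.8777088500723), np.float64(178.04267077874314))
(np.float64(284.70337337801885), np.float64(166.34300057049978))
```

View pics/w1b.png

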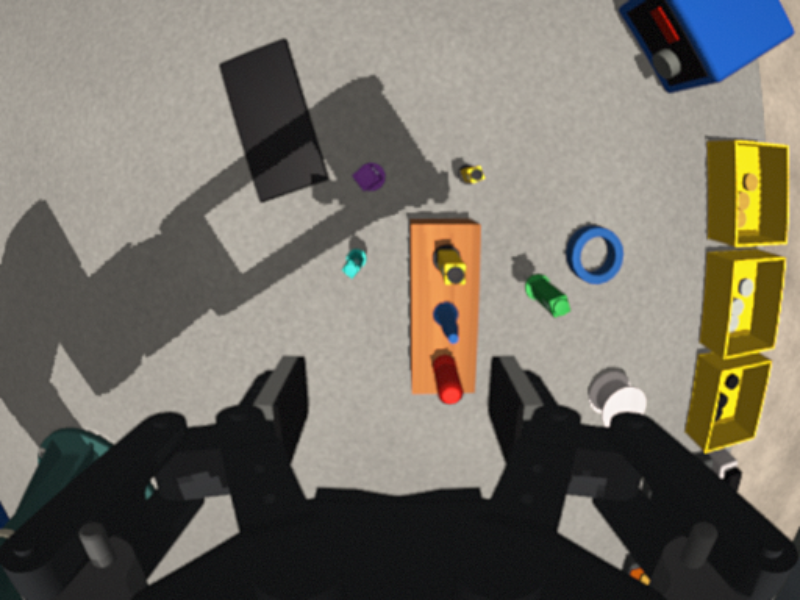

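The wrist view shows the tester's cap at about (455,273) in the enlarged picture. The stand's top face has its far corners at (411,222) and (479,224), and its near ones at (413,392) and (475,392).

```bash
python3 - <<'E'
from h import *
p=np.load('w1.npy',allow_pickle=True).item();im=cv2.imread('pics/w1.png')
hsv=cv2.cvtColor(im,cv2.COLOR_BGR2HSV)
m=cv2.inRange(hsv,(5,90,90),(20,255,255));m[:, :255]=0;m[:, 312:]=0;m[:135]=0;m[258:]=0
c=max(cv2.findContours(m,cv2.RETR_EXTERNAL,cv2.CHAIN_APPROX_NONE)[0],key=cv2.contourArea)[:,0]
w=np.array([onz('wrist',q,55,p) for q in c]);r=cv2.minAreaRect(w.astype(np.float32));print('stand',r)
y=blobs(im,(22,100,60),(35,255,255),(270,145,40,45));print(y)
for q in[(291.2,174.7)]:print('cap',onz('wrist',q,128,p))
# row profile below far side wall
o,d=ray('top',(171.4,202));o2,d2=ray('wrist',(291.2,174.7),p)
A=np.c_[d,-d2];s=np.linalg.lstsq(A,o2-o,rcond=None)[0];print(o+d*s[0],o2+d2*s[1])
E
```

```text
stand ((519.9606323242188, 262.5152587890625), (165.54310607910156, 63.32740783691406), 85.49837493896484)
[((np.float64(287.0), np.float64(168.1)), 219), ((np.float64(295.9), np.float64(179.5)), 13)]
cap [524.61945437 314.90644366]
[524.15733591 312.99053332 120.15775577] [525.43697167 313.14713245 120.25728387]
```

```bash
python3 -c "
from h import *
to((524.3,314.2,76),-4.7)"
```

```text
t 2.27 pos [483.5 324.5 290. ] turn [-0.07  0.01 -0.45] shift now [ -6.6  41.8 214. ] after [ -6.9  41.5 214. ] F [-0.3 -1.  -0.9] open 60.2 grip 0.0 q [0.47 0.27 1.43 0.   1.45 0.56]
```

```bash
python3 -m handwheel '[[0,0,-0.4,-6.6,41.5,0,55],[0,0,0,0,0,45,55],[0,0,0,0,0,45,55],[0,0,0,0,0,0,55]]'
python3 -c "
from h import *
to((524.3,314.2,76),-4.7)
cv2.imwrite('pics/w2.png',cv2.resize(ctrl.capture('wrist'),(800,600)))"
```

```text
t: 2.78
eef_pos: [521.0, 313.6, 196.9]
eef_rot: [0.735, 0.678, -0.004, -0.001]
ft_force: [-0.4, 0.4, 0.0]
opening: 54.8
grip_force: 0.0
t 2.77 pos [521.  313.6 196.9] turn [-0.43  0.23  0.03] shift now [  1.3   4.2 120.9] after [  0.8   3.3 120.9] F [-0.4  0.4  0. ] open 54.8 grip 0.0 q [0.43 0.38 1.49 0.   1.28 0.51]
```

View pics/w2.png

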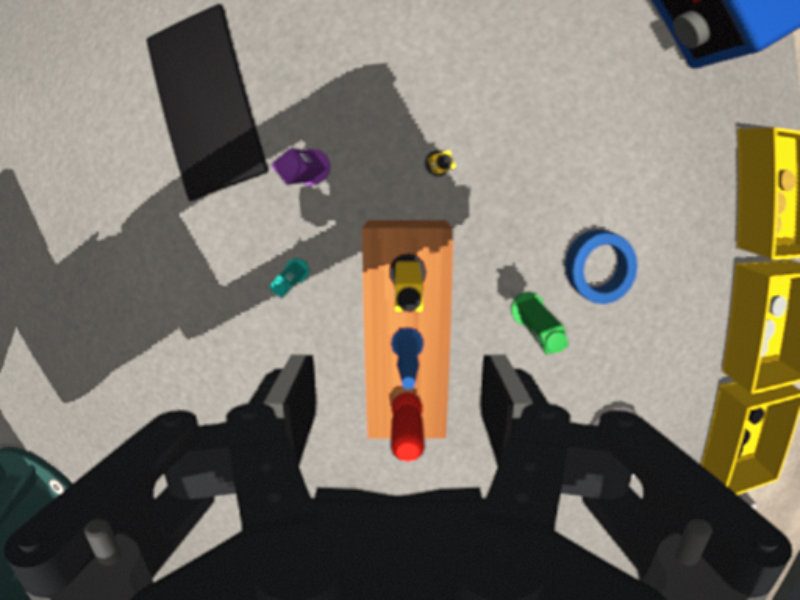

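The tester (408,280) stands between the open fingers, about 3 mm off their midline. The purple (300,165), turquoise (290,277) and green (540,322) ones are clear of the finger paths.

```bash
python3 -m handwheel '[[-0.4,0.2,0,0.8,3.3,20,55],[0,0,0,0,0,40,55],[0,0,0,0,0,40,55],[0,0,0,0,0,20,55],[0,0,0,0,0,0,55]]'
python3 -c "
from h import *
to((524.3,314.2,76),-4.7)"
```

```text
t: 3.45
eef_pos: [529.3, 315.4, 81.2]
eef_rot: [0.736, 0.677, 0.004, 0.001]
ft_force: [0.5, 0.1, -0.0]
opening: 55.3
grip_force: 0.0
t 3.45 pos [529.3 315.4  81.2] turn [ 0.41 -0.21 -0.05] shift now [-1.6 -4.9  5.1] after [-1.6 -4.9  5.2] F [ 0.5  0.1 -0. ] open 55.3 grip 0.0 q [ 0.43  0.5   1.61 -0.    1.02  0.51]
```

```bash
python3 -m handwheel '[[0.4,-0.2,0,-1.6,-4.9,5,55],[0,0,0,0,0,0,55],[0,0,0,0,0,0,55]]'
python3 -c "
from h import *
to((524.3,314.2,76),-4.7)"
```

```text
t: 3.82
eef_pos: [524.9, 313.7, 76.4]
eef_rot: [0.736, 0.677, 0.001, 0.0]
ft_force: [-0.3, -0.1, 0.3]
opening: 54.8
grip_force: 0.0
t 3.83 pos [524.9 313.7  76.4] turn [ 0.08 -0.04 -0.12] shift now [ 0.5 -0.6  0.4] after [ 0.5 -0.6  0.4] F [-0.3 -0.1  0.3] open 54.8 grip 0.0 q [ 0.43  0.51  1.62 -0.    1.02  0.51]
```

```bash
python3 -m handwheel '[[0,0,0,0,0,0,30],[0,0,0,0,0,0,20],[0,0,0,0,0,0,5],[0,0,0,0,0,0,5],[0,0,0,0,0,0,5]]'
python3 -m handwheel '[[0,0,0,0,0,0,5],[0,0,0,0,0,0,5],[0,0,0,0,0,0,5]]'
```

```text
t: 4.45
eef_pos: [524.4, 313.4, 75.5]
eef_rot: [0.736, 0.677, 0.0, 0.0]
ft_force: [-0.3, -0.1, 3.0]
opening: 14.8
grip_force: 58.6
t: 4.82
eef_pos: [524.3, 313.4, 75.5]
eef_rot: [0.736, 0.677, 0.0, 0.0]
ft_force: [0.1, -0.2, 4.9]
opening: 14.4
grip_force: 58.9
```

```bash
python3 -m handwheel '[[0,0,0,0,0,-20,5],[0,0,0,0,0,-35,5],[0,0,0,0,0,-35,5],[0,0,0,0,0,-40,5],[0,0,0,0,0,-40,5]]'
python3 -m handwheel '[[0,0,0,0,0,0,5],[0,0,0,0,0,0,5]]'
python3 -c "
from h import *
to((600,-110,245),-4.7)
print(ctrl.get_state()['opening'])"
```

```text
t: 5.45
eef_pos: [523.8, 313.1, 245.8]
eef_rot: [0.736, 0.677, -0.001, -0.0]
ft_force: [-0.1, 0.6, -0.7]
opening: 14.4
grip_force: 58.8
t: 5.7
eef_pos: [523.6, 313.0, 244.2]
eef_rot: [0.736, 0.677, -0.001, -0.0]
ft_force: [-0.9, 0.5, -0.6]
opening: 14.5
grip_force: 58.9
t 5.7 pos [523.6 313.  244.2] turn [-0.08  0.05 -0.13] shift now [-415.1  111.7   -0.5] after [-415.3  110.8   -0.8] F [-0.9  0.5 -0.6] open 14.5 grip 58.9 q [ 0.43  0.34  1.43 -0.    1.37  0.51]
14.545419798323701
```

```bash
python3 -m handwheel '[[0,0,0,-60,8,0,5],[0,0,0,-60,8,0,5],[0,0,0,-60,8,0,5],[0,0,0,-60,8,0,5],[0,0,0,-60,8,0,5]]'
python3 -m handwheel '[[0,0,0,-60,10,0,5],[0,0,0,-60,10,0,5],[0,0,0,-60,10,0,5],[0,0,0,-55,10,0,5],[0,0,0,0,0,0,5]]'
python3 -m handwheel '[[0,0,0,0,0,0,5],[0,0,0,0,0,0,5]]'
python3 - <<'E'
from h import *
to((600,-110,245),3.5)
p=ctrl.camera_params('wrist');im=ctrl.capture('wrist');cv2.imwrite('pics/w3.png',im);np.save('w3.npy',p,allow_pickle=True)
cv2.imwrite('pics/w3b.png',cv2.resize(im,(800,600)))
E
```

```text
t: 6.32
eef_pos: [537.4, 9.3, 243.3]
eef_rot: [0.736, 0.677, -0.001, -0.001]
ft_force: [0.9, 1.0, -0.6]
opening: 15.0
grip_force: 58.9
t: 6.95
eef_pos: [558.1, -230.2, 242.8]
eef_rot: [0.738, 0.675, -0.001, -0.001]
ft_force: [0.6, -0.1, 0.2]
opening: 14.9
grip_force: 58.9
t: 7.2
eef_pos: [558.4, -224.9, 244.5]
eef_rot: [0.736, 0.677, -0.0, -0.001]
ft_force: [-0.4, 0.0, -1.4]
opening: 14.9
grip_force: 58.8
t 7.2 pos [ 558.4 -224.9  244.5] turn [-0.1  -0.06 -8.25] shift now [117.9  32.   -0.4] after [112.1  48.5  -0.5] F [-0.4  0.  -1.4] open 14.9 grip 58.8 q [-0.5   0.33  1.45  0.    1.37 -0.41]
```

View pics/w3b.png

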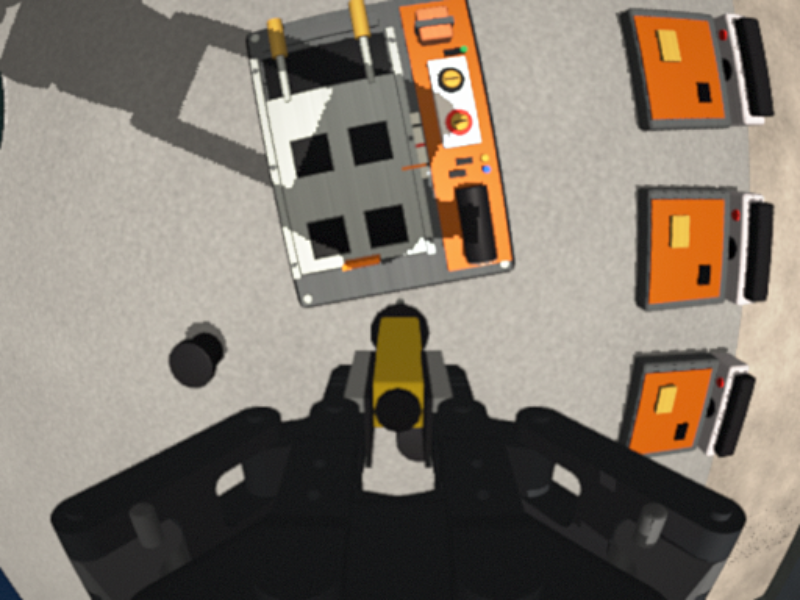

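The wrist view shows the camera upper middle: red terminal (459,123), black (452,79), orange tab (363,262) and deck corners (303,303), (513,266) and (249,36). The held tester hangs upright, its tip at (400,303).

```bash
python3 - <<'E'
from h import *
p=np.load('w3.npy',allow_pickle=True).item();im=cv2.imread('pics/w3.png');k=.64
print('brass/yel',blobs(im,(18,110,110),(32,255,255),(275,35,40,55)))
print('tab',blobs(im,(5,120,80),(18,255,255),(215,160,35,15)))
L=[('red',(459*k,123*k),104,(56,5)),('blk',(452*k,79*k),104,(56,35)),('tabtop',(363*k,262*k),109,(-27,-78)),('c1',(303*k,304*k),84,(-85,-110)),('c2',(513*k,266*k),84,(85,-110)),('c3',(249*k,36*k),84,(-85,110))]
W=[]
for l,q,z,c in L:
    W.append(onz('wrist',q,z,p));print(l,W[-1].round(1))
def fit(idx):
    A=np.array([L[i][3] for i in idx],float);B=np.array([W[i] for i in idx])
    r,_=R.align_vectors(np.c_[B-B.mean(0),0*B[:,0]],np.c_[A-A.mean(0),0*A[:,0]])
    yaw=r.as_euler('zyx',degrees=True)[0];c,s=np.cos(np.radians(yaw)),np.sin(np.radians(yaw));M=np.array([[c,-s],[s,c]])
    t=B.mean(0)-M@A.mean(0);print('yaw',yaw.round(2),'t',t.round(1),'res',(B-A@M.T-t).round(1).tolist());return M,t
M,t=fit(range(6))
fit([0,1,2])
for n,c in[('red',(56,5)),('blk',(56,35)),('pushaxis0',(-27,-82.5)),('pushhalf',(-27,-68.5))]:print(n,(M@c+t).round(1))
s=ctrl.get_state();T=np.r_[s['eef_pos']];tip=T+R.from_quat(s['eef_rot']).apply([0,0,66]);print('tip exp',tip,proj('wrist',tip,p),'seen',(400*k,303*k), onz('wrist',(400*k,303*k),tip[2],p))
E
```

```text
brass/yel [((np.float64(288.5), np.float64(50.0)), 113), ((np.float64(293.9), np.float64(77.6)), 73)]
tab [((np.float64(231.1), np.float64(167.5)), 145)]
red [ 606.3 -126.8]
blk [604.3 -96.2]
tabtop [ 534.9 -214.8]
c1 [ 484.  -247.3]
c2 [ 642.7 -231.1]
c3 [463.3 -41.3]
yaw 5.68 t [ 553.5 -135. ] res [[-2.4, -2.2], [-1.5, -1.6], [0.5, 0.5], [4.2, 5.6], [-6.3, 5.0], [5.3, -7.3]]
yaw 5.9 t [ 552.3 -136.2] res [[-1.2, -1.2], [-0.2, -0.6], [1.4, 1.8]]
red [ 608.7 -124.5]
blk [605.7 -94.7]
pushaxis0 [ 534.8 -219.8]
pushhalf [ 533.4 -205.9]
tip exp [ 558.5577258  -224.82345699  178.87242559] (np.float64(255.7536194431545), np.float64(193.08247314802165)) seen (256.0, 193.92000000000002) [ 558.70185456 -225.55729433]
```

```bash
python3 -m handwheel '[[0,0,-5.2,0,0,0,5],[0,0,-5.2,0,0,0,5],[0,0,0,0,0,0,5],[0,0,0,0,0,0,5]]' >/dev/null
python3 -c "
from h import *
to((606.2,-126,190),5.7)"
```

```text
t 7.75 pos [ 559.  -225.8  245.5] turn [-0.    0.01 -0.17] shift now [94.8 56.6 55.4] after [94.6 56.9 55.5] F [ 0.7 -0.3 -0.2] open 14.5 grip 58.8 q [-0.5   0.33  1.45 -0.    1.37 -0.59]
```

```bash
python3 -m handwheel '[[0,0,0,47.5,28.5,0,5],[0,0,0,47.5,28.5,0,5],[0,0,0,0,0,35,5],[0,0,0,0,0,20,5],[0,0,0,0,0,0,5]]' >/dev/null
python3 -m handwheel '[[0,0,0,0,0,0,5],[0,0,0,0,0,0,5]]' >/dev/null
python3 -c "
from h import *
to((606.2,-126,169.5),5.7)
p=ctrl.camera_params('wrist');im=ctrl.capture('wrist');np.save('w4.npy',p,allow_pickle=True);cv2.imwrite('pics/w4.png',im)
s=ctrl.get_state();tip=np.array(s['eef_pos'])+R.from_quat(s['eef_rot']).apply([0,0,65.5]);print(tip,proj('wrist',tip,p),proj('wrist',(606.2,-126,104),p))
cv2.imwrite('pics/w4b.png',cv2.resize(im[100:280,130:370],(800,600)))"
```

```text
t 8.62 pos [ 607.3 -126.9  191.7] turn [ 0.12  0.06 -0.16] shift now [ 1.  -1.1 22.2] after [ 1.  -1.  22.2] F [ 0.1 -0.3 -0.8] open 14.9 grip 58.9 q [-0.32  0.4   1.48 -0.    1.26 -0.41]
[ 607.34747258 -126.88153477  126.10519669] (np.float64(255.1215131303373), np.float64(193.13950761645046)) (np.float64(253.83248375461483), np.float64(185.3503108491665))
```

View pics/w4b.png

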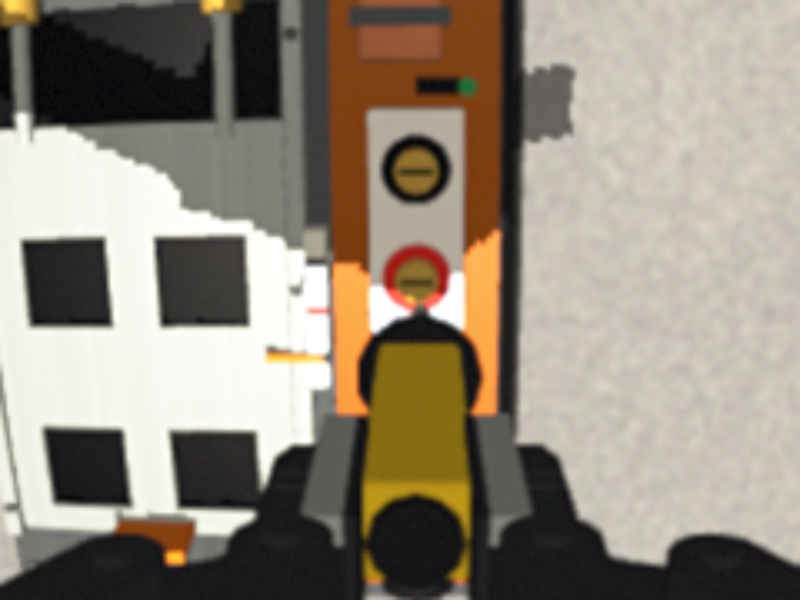

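The crop shows the tip at about (419,308), just short of the red terminal (417,278). The black terminal is at (416,170).

```bash
python3 -c "
from h import *
p=np.load('w4.npy',allow_pickle=True).item();f=lambda u,v:(130+u*.3,100+v*.3)
r=onz('wrist',f(417,278),104,p);b=onz('wrist',f(416,170),104,p);print(r,b,b-r,'tip',onz('wrist',f(419,308),126,p),'tab',onz('wrist',f(156,521),109,p))
to((*r,169.5),5.7)"
```

```text
[ 607.15709772 -124.09678705] [604.06717324 -95.03502022] [-3.08992448 29.06176684] tip [ 607.764886   -126.23359768] tab [ 537.68114752 -203.30141723]
t 8.68 pos [ 607.2 -126.8  191.6] turn [ 0.11  0.05 -0.16] shift now [ 2.8  0.2 22.1] after [ 2.7  0.2 22.1] F [-0.9 -0.8 -0. ] open 14.6 grip 58.9 q [-0.32  0.4   1.48 -0.    1.26 -0.41]
```

```bash
python3 -m handwheel '[[0,0,0,2,0,10,5],[0,0,0,0,0,8,5],[0,0,0,0,0,0,5],[0,0,0,0,0,0,5]]'
python3 -m handwheel '[[0,0,0,0,0,2,5],[0,0,0,0,0,0,5]]'
python3 -m handwheel '[[0,0,0,0,0,2,5],[0,0,0,0,0,0,5]]'
```

```text
t: 9.18
eef_pos: [606.3, -124.4, 172.2]
eef_rot: [0.672, 0.741, -0.0, -0.0]
ft_force: [0.8, -0.0, -1.2]
opening: 14.4
grip_force: 58.9
t: 9.43
eef_pos: [606.3, -124.4, 170.3]
eef_rot: [0.672, 0.741, -0.0, 0.0]
ft_force: [-0.8, -0.4, -0.2]
opening: 14.7
grip_force: 58.9
t: 9.68
eef_pos: [606.8, -124.6, 169.3]
eef_rot: [0.672, 0.741, 0.0, 0.001]
ft_force: [-0.3, 0.5, 4.8]
opening: 14.2
grip_force: 59.5
```

```bash
python3 -m handwheel '[[0,0,0,0,0,0.5,5],[0,0,0,0,0,0,5],[0,0,0,0,0,0,5]]'
python3 -m handwheel '[[0,0,0,0,0,-10,5],[0,0,0,0,0,-10,5],[0,0,0,0,0,0,5],[0,0,0,0,0,0,5]]'
python3 -c "
from h import *
to((603.8,-95,169.5),5.7)"
```

```text
t: 10.05
eef_pos: [606.8, -124.6, 169.1]
eef_rot: [0.672, 0.741, 0.0, 0.001]
ft_force: [-1.7, -0.1, 6.4]
opening: 14.5
grip_force: 60.0
t: 10.55
eef_pos: [606.2, -124.4, 187.8]
eef_rot: [0.672, 0.741, -0.0, -0.0]
ft_force: [-0.6, 0.5, 0.1]
opening: 14.6
grip_force: 58.8
t 10.55 pos [ 606.2 -124.4  187.8] turn [-0.01  0.   -0.12] shift now [29.5  0.5 18.3] after [29.4  0.5 18.3] F [-0.6  0.5  0.1] open 14.6 grip 58.8 q [-0.31  0.4   1.49 -0.    1.26 -0.41]
```

```bash
python3 -m handwheel '[[0,0,0,29.5,0.5,0,5],[0,0,0,0,0,10,5],[0,0,0,0,0,6,5],[0,0,0,0,0,0,5],[0,0,0,0,0,0,5]]'
python3 -m handwheel '[[0,0,0,0,0,2,5],[0,0,0,0,0,0,5]]'
python3 -m handwheel '[[0,0,0,0,0,1.5,5],[0,0,0,0,0,0,5]]'
```

```text
t: 11.18
eef_pos: [604.0, -95.6, 171.8]
eef_rot: [0.672, 0.74, -0.0, 0.0]
ft_force: [0.2, -0.2, 0.1]
opening: 14.7
grip_force: 58.8
t: 11.42
eef_pos: [603.9, -95.2, 169.8]
eef_rot: [0.672, 0.741, -0.0, 0.0]
ft_force: [-0.0, 0.2, 0.3]
opening: 14.8
grip_force: 58.8
t: 11.68
eef_pos: [604.3, -95.2, 169.3]
eef_rot: [0.672, 0.741, 0.0, 0.001]
ft_force: [-1.0, 0.1, 4.0]
opening: 14.8
grip_force: 59.5
```

```bash
python3 -m handwheel '[[0,0,0,0,0,0.5,5],[0,0,0,0,0,0,5],[0,0,0,0,0,0,5]]'
python3 -m handwheel '[[0,0,0,0,0,-15,5],[0,0,0,0,0,-15,5],[0,0,0,0,0,0,5],[0,0,0,0,0,0,5]]'
python3 -c "
from h import *
to((534.4,-234.5,164),5.7)"
```

```text
t: 12.05
eef_pos: [604.4, -95.2, 169.2]
eef_rot: [0.672, 0.741, 0.0, 0.001]
ft_force: [-1.5, -0.1, 7.1]
opening: 14.9
grip_force: 60.0
t: 12.55
eef_pos: [603.8, -94.9, 197.9]
eef_rot: [0.672, 0.741, -0.0, 0.0]
ft_force: [-0.6, 0.2, -1.2]
opening: 14.7
grip_force: 58.8
t 12.55 pos [603.8 -94.9 197.9] turn [ 0.    0.01 -0.13] shift now [-132.1  -82.7   33.9] after [-132.   -83.    33.9] F [-0.6  0.2 -1.2] open 14.7 grip 58.8 q [-0.27  0.38  1.49 -0.    1.27 -0.37]
```

```bash
python3 -m handwheel '[[0,0,0,-44,-27.5,0,5],[0,0,0,-44,-27.5,0,5],[0,0,0,-44,-27.7,0,5],[0,0,0,0,0,0,5],[0,0,0,0,0,0,5]]'
python3 -m handwheel '[[0,0,0,0,0,20,5],[0,0,0,0,0,14,5],[0,0,0,0,0,0,5],[0,0,0,0,0,0,5]]'
python3 - <<'E'
from h import *
to((533,-220,164),5.7)
p=ctrl.camera_params('wrist');im=ctrl.capture('wrist');np.save('w5.npy',p,allow_pickle=True);cv2.imwrite('pics/w5.png',im)
cv2.imwrite('pics/w5b.png',cv2.resize(im[60:240,150:390],(800,600)))
E
```

```text
t: 13.18
eef_pos: [534.2, -234.0, 197.4]
eef_rot: [0.672, 0.74, 0.0, -0.001]
ft_force: [-0.4, -0.2, 0.3]
opening: 14.7
grip_force: 58.9
t: 13.68
eef_pos: [534.9, -234.1, 164.1]
eef_rot: [0.672, 0.741, 0.0, 0.0]
ft_force: [-0.5, -0.5, -0.1]
opening: 14.4
grip_force: 58.9
t 13.68 pos [ 534.9 -234.1  164.1] turn [ 0.01  0.01 -0.08] shift now [14.2 -0.5  0.1] after [14.2 -0.5  0.1] F [-0.5 -0.5 -0.1] open 14.4 grip 58.9 q [-0.53  0.37  1.59 -0.    1.18 -0.63]
```

View pics/w5b.png

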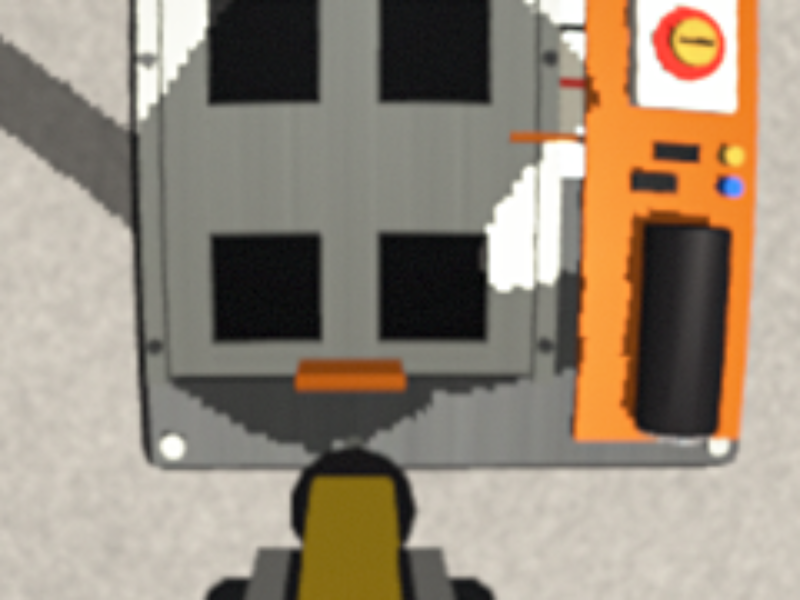

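The crop shows the tip (352,443) squarely behind the tab (350,375). The orange pointer is at (547,137) on the closed mark, and the red half mark is at (572,83).

```bash
python3 - <<'E'
from h import *
p=np.load('w5.npy',allow_pickle=True).item();a=onz('wrist',(150+547*.3,60+137*.3),93,p);b=onz('wrist',(150+572*.3,60+83*.3),93,p)
print((b-a)@[-.0993,.995])
E
python3 -m handwheel '[[0,0,0,6,0,0,5],[0,0,0,5,0,0,5],[0,0,0,0,0,0,5],[0,0,0,0,0,0,5]]'
python3 -m handwheel '[[0,0,0,2,0,0,5],[0,0,0,0,0,0,5],[0,0,0,0,0,0,5]]'
python3 -m handwheel '[[0,0,0,2,0,0,5],[0,0,0,0,0,0,5],[0,0,0,0,0,0,5]]'
python3 -m handwheel '[[0,0,0,2,0,0,5],[0,0,0,0,0,0,5],[0,0,0,0,0,0,5]]'
```

```text
13.709816745783762
t: 14.22
eef_pos: [533.4, -223.5, 164.0]
eef_rot: [0.672, 0.741, -0.0, 0.0]
ft_force: [0.3, -0.5, -0.9]
opening: 14.6
grip_force: 58.9
t: 14.6
eef_pos: [533.2, -221.5, 163.9]
eef_rot: [0.672, 0.741, -0.0, 0.0]
ft_force: [0.8, 0.6, -0.1]
opening: 14.5
grip_force: 58.9
t: 14.98
eef_pos: [533.1, -219.8, 163.9]
eef_rot: [0.672, 0.741, -0.0, 0.0]
ft_force: [-0.7, -2.0, -1.2]
opening: 14.6
grip_force: 58.9
t: 15.35
eef_pos: [532.8, -217.6, 163.9]
eef_rot: [0.672, 0.741, -0.0, 0.0]
ft_force: [0.2, -2.3, -0.6]
opening: 14.8
grip_force: 58.8
```

```bash
python3 -m handwheel '[[0,0,0,2,0,0,5],[0,0,0,2,0,0,5],[0,0,0,2,0,0,5],[0,0,0,0,0,0,5],[0,0,0,0,0,0,5]]'
cat > ptr.py <<'E'
from h import *
import sys
s=ctrl.get_state();p=ctrl.camera_params('wrist');im=ctrl.capture('wrist');cv2.imwrite(f'pics/{sys.argv[1]}.png',im)
M=np.array([[.995,-.0993],[.0993,.995]])
f=lambda c,z:proj('wrist',np.r_[M@c+[551.7,-135],z],p)
h=np.array(f((27,-6),93));print('half mark predicted px',h.round(1),'F',np.round(s['ft_force'],1),'pos',np.round(s['eef_pos'],1))
x,y=(h-25).astype(int)
for n,lo,hi in(('orange',(9,130,90),(22,255,255)),('red',(0,130,90),(6,255,255)),('red2',(172,130,90),(180,255,255))):
    for c,a in blobs(im,lo,hi,(x,y,40,60),3):print(n,c,a,'cam xy',(M.T@(onz('wrist',c,93,p)-[551.7,-135])).round(1))
cv2.imwrite(f'pics/{sys.argv[1]}b.png',cv2.resize(im[60:240,150:390],(800,600)))
E
python3 ptr.py w6
```

```text
t: 15.98
eef_pos: [532.2, -211.5, 163.9]
eef_rot: [0.672, 0.741, -0.0, 0.0]
ft_force: [-1.1, -2.4, -1.3]
opening: 14.6
grip_force: 58.8
half mark predicted px [321.2 110.8] F [-1.1 -2.4 -1.3] pos [ 532.2 -211.5  163.9]
orange (np.float64(330.4), np.float64(115.0)) 610 cam xy [34.9 -9.2]
orange (np.float64(306.6), np.float64(117.3)) 10 cam xy [ 14.9 -11.8]
red (np.float64(323.3), np.float64(111.8)) 6 cam xy [28.8 -6.8]
```

```bash
python3 -m handwheel '[[0,0,0,2,0,0,5],[0,0,0,2,0,0,5],[0,0,0,1.2,0,0,5],[0,0,0,0,0,0,5],[0,0,0,0,0,0,5]]'
python3 ptr.py w7
```

```text
t: 16.65
eef_pos: [531.7, -206.4, 163.9]
eef_rot: [0.672, 0.741, -0.0, 0.0]
ft_force: [-0.4, -3.9, -0.4]
opening: 14.8
grip_force: 58.8
half mark predicted px [321. 117.] F [-0.4 -3.9 -0.4] pos [ 531.7 -206.4  163.9]
orange (np.float64(330.3), np.float64(122.2)) 620 cam xy [ 35. -10.]
orange (np.float64(320.7), np.float64(118.3)) 7 cam xy [26.7 -7.1]
red (np.float64(324.7), np.float64(118.0)) 3 cam xy [30.1 -6.7]
```

View pics/w7b.png

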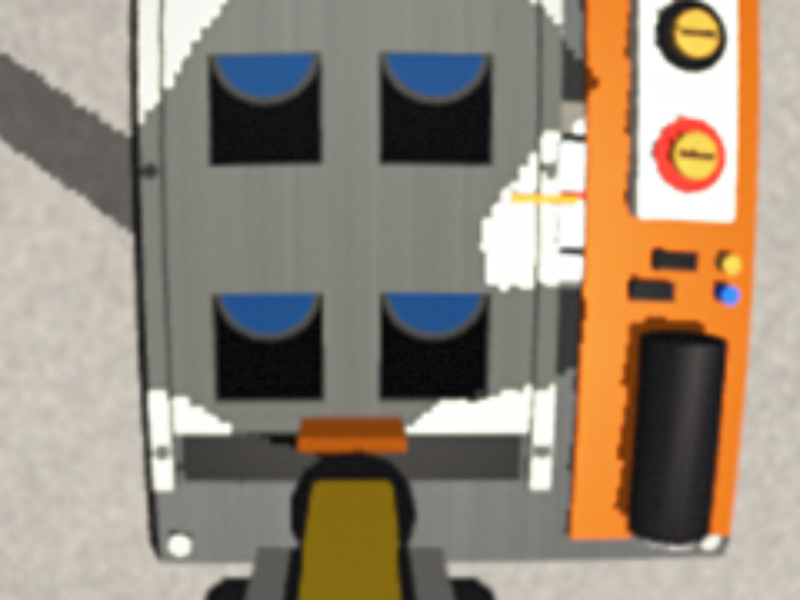

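The pointer (545,199) stands practically on the red mark (573,194), less than 1 mm short. All four lenses are half uncovered, and the measured push is 3.9 N as expected. I'll nudge it 0.6 mm, let it settle and hand in.

```bash
python3 -m handwheel '[[0,0,0,0.6,0,0,5],[0,0,0,0,0,0,5],[0,0,0,0,0,0,5],[0,0,0,0,0,0,5]]' && python3 ptr.py w8 && python3 -c "
from plant import ctrl
print(ctrl.close_job())"
```

```text
t: 17.2
eef_pos: [531.6, -205.8, 163.9]
eef_rot: [0.672, 0.741, -0.0, 0.0]
ft_force: [0.1, -2.9, -0.5]
opening: 14.5
grip_force: 58.9
half mark predicted px [321.  117.7] F [ 0.1 -2.9 -0.5] pos [ 531.6 -205.8  163.9]
orange (np.float64(330.3), np.float64(122.2)) 620 cam xy [35.  -9.5]
orange (np.float64(316.9), np.float64(118.1)) 7 cam xy [23.5 -6.5]
orange (np.float64(322.0), np.float64(119.0)) 3 cam xy [27.8 -7.1]
the job is handed in; nothing more can be done
None
```

I handed the job in at about 17 s: the tester touched the red terminal and then the black one (about 4–7 N each), and it is now holding the shutter slide at half travel with the pointer on the red mark, but no verdict came back.

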